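# Load the glass mill and press its keyed crank home

### The arm

A 6-joint arm with a two-finger parallel gripper is mounted at the origin on a cart in front of the work surface, level with it; the furniture and walls round the work are solid. World frame = base frame: x ahead of the robot, y to its left, z up, the work surface at z = 0. Lengths are in m, angles in rad, forces in N, time in s.
With the tool pointing down it reaches from about 0.325 to 0.9 m from the base axis. Payload 6.1 kg.
Tool frame: the origin (TCP) lies midway between the tips of the shut fingers; the grasp point (between the pads) lies 19 mm behind it; z points along the fingers, y is the line along which they close (so a half turn about z gives the same grasp; the last joint's range is limited). The gripper opens to 87 mm and grips with 3 to 60 N. Pads are 19 mm wide; open, the fingers measure 117 mm over their backs; the gripper's body (75 mm by 190 mm) begins 51 mm behind the grasp point.
Start: joints at [1.174, 0.22, 1.526, -0, 1.395, -0.126], TCP at [0.167, 0.602, 0.223] pointing down, gripper open.
Joint ranges: [-2.98, 2.98], [-0.91, 2.08], [0.09, 2.57], [-1.24, 4.39], [0.2, 2.65], [-2.68, 2.68]. Speed limits (rad/s): [2.57, 2.57, 3.01, 3.14, 3.14, 3.14].

### API

Orientations are given as a unit quaternion [w, x, y, z].
In Python, from station import env gives the robot as it stands. The module is installed in compiled form; this text tells all that it offers.
- The arm moves only by the shell command python3 -m creep 'ROWS' [FORCE]. ROWS is JSON, a list of rows, each a list of 7 numbers: the gripper's target within -1 to 1 (fully open at 1, half-way at 0, shut at -1), then the shift along the tool's x, y, z in m, then the turn, a rotation vector about the tool's x, y, z in rad. A call has 1 to 12 rows; each row is the pose to reach, as a shift and turn from the pose commanded when the call began, along the tool's axes at that moment; what a row does not reach only later rows make up. A row lasts 1/10 s, in which the tool goes at most 50 mm and 8.59 degrees, less where a joint would pass 70% of its speed; a pose out of reach is approached as far as the arm can. A call with a gripper value outside its range is refused whole. The fingers move at their own pace and stop on an object; FORCE is the grip in N (left out, the last holds). Time passes only in rows, so rows that repeat a pose let the fingers close. It gives the time, the measured TCP pose, the force, the opening and the grip force at its end, in the units of the state.
- env.observe(): the state, without advancing time (a new reading comes with each control period).
- env.capture(name): name is "scene" or "top"; returns a dict with "img" (400x640x3 uint8, blue, green, red), "depth" (400x640 float32, m along the optical axis (not along the pixel's ray), 0 where there is no reading), "fx", "fy", "cx", "cy" (pixels), "R" (3x3) and "t" (3): a world point X has camera coordinates R X + t. Camera axes: x right, y down, z forward; pixel columns grow to the right and rows downward; lengths in m; the calibration is good to about 2 mm. A picture is of the moment at which its call begins.
- env.close_job(): hands the job in; it is judged then, once.
The state is a dict: "clock": time; "joints": joint angles; "dq": joint speeds; "tau": joint torques, N m; "position": TCP position; "eef_rot": TCP orientation; "force": force on the tool from outside, world axes, zero at the start; "torque": the same for the moment, N m; "gripper_width": opening from 0.0 (shut) to 1.0 (fully open); "grasp_force": force on a finger pad.
Only numpy, scipy, OpenCV 4.12 (cv2) and the standard library are available. Lean on these libraries where they do the work, as an engineer would, in place of code of your own. Each camera call takes 0.05 s, during which the arm holds its last target. There are 200 camera calls.

### The job

Load the hand mill for crushing scrap glass: pour all six chunks of glass from the scoop into its hopper and set the scoop back down on the bench, standing flat. Then fit the crank, which would be in the way before: lift it out of its wooden block, push its keyed shaft down into the mill's hub, turning it until the key slips into the keyway, and press on against the ejector spring until the collar sits on the hub. Finish still gripping the crank and pressing it fully home so that I can tighten the hub's clamp screw, and leave the jar, the oil bottle and the tape measure where they are.

Things in the scene. Friction and masses are not known exactly. Their poses are not given: they have to be found in the camera images.
- scoop_grip (a point): Middle of the grip on the red handle of an steel hand scoop. The handle is a bar 18 mm wide, 20 mm high, its middle 26 mm above the bench, from 32 mm ahead of this point to 54 mm behind it. Axes: x along the scoop toward its open nose, y across the handle, z up. Nose-heavy: 0.11 kg empty, 0.18 kg full; grip firmly (about 40 N).
- scoop: The whole scoop; origin under the middle of its flat-bottomed pan (80 mm long, 62 mm wide, floor 3 mm, walls 34 mm high at the back, 11 mm at the open nose), axes as scoop_grip, which lies at x = -80 mm, z = 26 mm. Six chunks lie loose in the pan; they stay put while it is carried level, and with the nose 60 degrees down all slide out.
- scoop_lip (a point): Middle of the open nose edge of the scoop, on its floor, 3 mm above the underside; 120 mm ahead of scoop_grip along x and 23 mm below it. Axes as scoop_grip.
- hopper_mouth (a point): Centre of the open top of the mill's round aluminium funnel hopper, 116 mm above the bench. Inside diameter 106 mm at the rim, 62 mm at the floor 46 mm below. Axes of the mill: z up, x from its outlet tray to its back, y from the hub to the hopper; the hub's axis lies 110 mm from here along -y. The mill is fixed.
- hub_mouth (a point): Centre of the upper face of the mill's steel hub (44 mm across, 128 mm above the bench). Bore 20 mm across, 41 mm deep, with one keyway 9 mm wide that reaches 15.5 mm from the axis. Axes turn with the hub: x from the axis toward the keyway (toward the robot, within 45 degrees), z up.
- mill_hub (a joint): Angle of the hub about its upright axis, rad, counter-clockwise from above; at 0 the keyway points along the mill's -x (the side of the outlet tray). The hub turns stiffly (0.15 N m), so it stands still while a shaft is turned lightly on its face.
- ejector (a joint): How far the sprung ejector in the hub's bore is pressed down, m: 0 free (its top 24 mm below the hub's face), 0.012 with the crank fully home. It pushes the shaft up with 4 N at first, 11.5 N when home.
- crank_grip (a point): Middle of the crank's square steel boss, gripped from above across y: 24 mm square, from 25 mm below this point to 20 mm above it. Axes: z up, x from the shaft toward the arm and the key. The flat arm (15 mm wide, its top 15 mm below this point) ends 86 mm out along x with an upright wooden knob 19 mm across, top 19 mm above this point.
- crank: The whole crank, about 0.3 kg; origin at its shaft's lower end (crank_tip). It stands upright, shaft down, its collar resting on a fixed wooden block (80 x 80 x 45 mm) with a 32 mm hole, and lifts straight out.
- crank_tip (a point): Lower end of the crank's shaft, 67 mm below crank_grip, same axes. Shaft 18 mm across, tapered end 6 mm. The 40 mm collar's underside is 36 mm up. Key 7 mm wide, reaching 14 mm from the axis toward +x (under the arm), from 8 to 30 mm up: turned wrongly, it stops on the hub's face with the tip 8 mm deep; in the keyway the shaft goes 36 mm in, to the collar.
- chunk_0_mid (a point): Middle of a chunk of blue glass, an irregular lump about 17 x 17 x 14 mm, 11 g; it starts in the scoop.
- chunk_1_mid (a point): Middle of a chunk of amber glass, an irregular lump about 17 x 17 x 14 mm, 11 g; it starts in the scoop.
- chunk_2_mid (a point): Middle of a chunk of green glass, an irregular lump about 17 x 17 x 14 mm, 11 g; it starts in the scoop.
- chunk_3_mid (a point): Middle of a chunk of blue glass, an irregular lump about 17 x 17 x 14 mm, 11 g; it starts in the scoop.
- chunk_4_mid (a point): Middle of a chunk of amber glass, an irregular lump about 17 x 17 x 14 mm, 11 g; it starts in the scoop.
- chunk_5_mid (a point): Middle of a chunk of green glass, an irregular lump about 17 x 17 x 14 mm, 11 g; it starts in the scoop.
- scrap_jar: Clear jar with a black lid, 52 mm across, 75 mm high, a bystander; origin at the centre of its underside.
- oil_dropper: Small oil bottle with a red spout, 29 mm across, 90 mm high, a bystander; origin at the centre of its underside.
- tape_measure: Yellow tape measure, 33 x 67 x 50 mm, a bystander; origin at the centre of its underside.

How it is judged:
By the outcome, as a careful person would: the job done as asked, in the order asked, and still so for the second after the job is handed in, while the arm keeps its last pose, push and grip.
It also fails if it takes over 67 s, if anything falls off the work surface, if the arm or the gripper's body presses on something with over 40 N, if the wrist force passes 120 N, or if a joint passes its speed limit or range.

## Working session

There is one attempt and no reset: what is moved stays moved. The work goes in short steps, Python scripts to look and compute and a shell command to move; the robot and the scene stay as the last step left them, time stands still between calls to the robot, and variables do not carry over. Pictures are saved under pics/ and viewed, at most 10 in all, crops included, and the job is handed in when it is done.

```bash
mkdir -p pics; python3 - <<'E'
from station import env
import cv2,numpy as np
for n in("scene","top"):
    c=env.capture(n); cv2.imwrite(f"pics/{n}0.png",c["img"]); np.savez(f"{n}0.npz",**c)
    print(n,c["fx"],c["cx"],c["cy"],np.round(c["R"],3).tolist(),c["t"])
o=env.observe();print(o["position"],o["eef_rot"],o["gripper_width"],o["force"])
E
```

```text
scene 408.8581224048872 315.1194286989292 201.20859304127154 [[0.639, -0.769, 0.008], [-0.375, -0.32, -0.87], [0.671, 0.553, -0.493]] [-0.34716967  0.29858612  0.8673862 ]
top 445.03336633828195 312.1186157938519 197.5100552878055 [[-0.012, -1.0, -0.008], [-0.995, 0.013, -0.098], [0.098, 0.007, -0.995]] [0.003773   0.56009253 1.41585031]
[0.16696533 0.60170009 0.22152074] [-2.33425519e-04  1.34982794e-01  9.90847546e-01 -8.55593687e-04] 0.9985608591213395 [ 0.12527201 -0.6274745   0.23538856]
```

View pics/scene0.png

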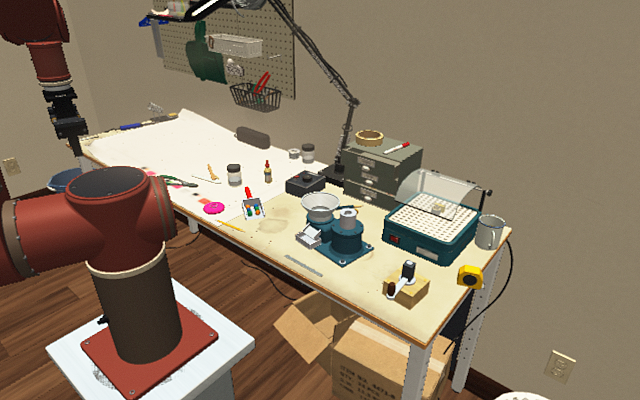

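View pics/top0.png

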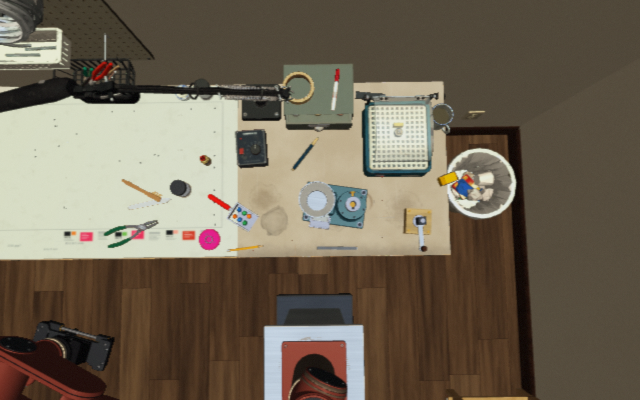

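```bash
cat > h.py <<'E'
import cv2,numpy as np
from station import env
from scipy.spatial.transform import Rotation as Ro
def tile(c,u,v,w=80,h=60,s=5):
    im=cv2.resize(c["img"][v:v+h,u:u+w],None,fx=s,fy=s,interpolation=cv2.INTER_CUBIC)
    for k in range(0,w,10): cv2.putText(im,str(u+k),(k*s,8),0,.3,(0,0,255)); cv2.line(im,(k*s,10),(k*s,14),(0,0,255))
    for k in range(10,h,10): cv2.putText(im,str(v+k),(0,k*s+3),0,.3,(0,0,255))
    return im
def at_z(c,u,v,z):
    d=c["R"].T@np.array([(u-c["cx"])/c["fx"],(v-c["cy"])/c["fy"],1]); o=-c["R"].T@c["t"]
    return o+d*(z-o[2])/d[2]
def cloud(c):
    v,u=np.mgrid[0:400,0:640]; d=c["depth"]
    X=np.stack([(u-c["cx"])/c["fx"]*d,(v-c["cy"])/c["fy"]*d,d],-1)
    return (X-c["t"])@c["R"]
E
python3 - <<'E'
from h import *
T=dict(np.load("top0.npz"));S=dict(np.load("scene0.npz"))
t=lambda *a:tile(*a)
cv2.imwrite("pics/c1.png",np.vstack([np.hstack([t(T,200,185),t(T,295,175)]),np.hstack([t(T,385,195),t(S,295,185)])]))
P=cloud(T)
for n,z0,z1,b in(("hopper",.108,.122,(290,345,170,230)),("hub",.122,.134,(330,375,180,230)),("hi",.08,.2,(400,440,200,260)),("block",.038,.052,(395,440,195,250))):
    s=P[b[2]:b[3],b[0]:b[1]].reshape(-1,3); s=s[(s[:,2]>z0)&(s[:,2]<z1)]
    print(n,len(s),s.mean(0).round(4) if len(s) else '',(s.min(0)+s.max(0))/2 if len(s) else '')
E
```

```text
hopper 235 [ 0.549  -0.0173  0.1135] [ 0.5468985  -0.01865922  0.11445172]
hub 117 [ 0.5321 -0.1268  0.1286] [ 0.53981596 -0.12663436  0.12786829]
hi 98 [ 0.4542 -0.3407  0.0952] [ 0.43698029 -0.34125451  0.09528044]
block 498 [ 0.4809 -0.3393  0.046 ] [ 0.47914996 -0.34048181  0.04510657]
```

View pics/c1.png

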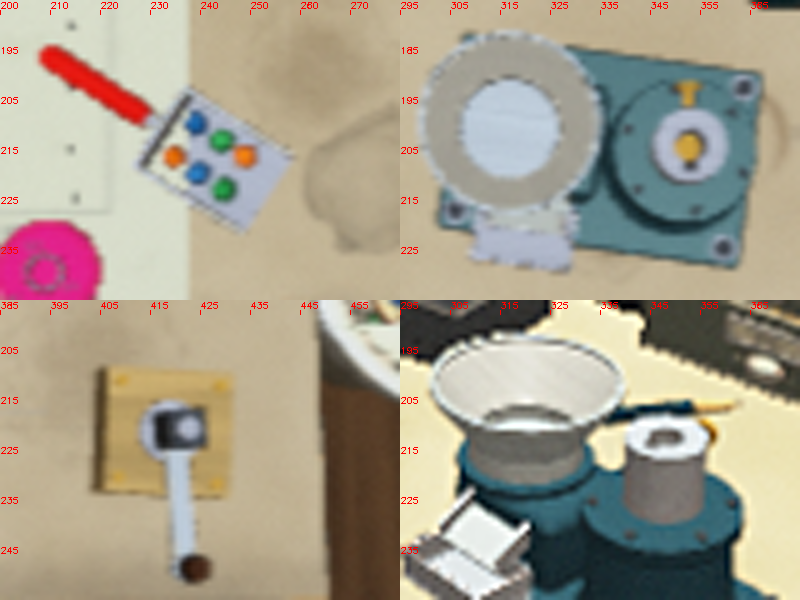

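```bash
python3 - <<'E'
from h import *
T=dict(np.load("top0.npz"));P=cloud(T)
for n,u,v,z in(("hback",209,195.2,.03),("hfront",230,208.3,.03),("noseL",258,216,.012),("noseR",248,230.5,.012),("backL",237,203,.037),("backR",228,218,.037),("hopper",316.3,200.8,.116),("hub",352.8,204.3,.128),("key",353.2,208.2,.128),("boss",422.5,220.6,.096),("knob",424.2,248.8,.095),("jar",180,188,.075),("oil",205.5,160,.09),("tape",448,179,.05)):
    print(n,at_z(T,u,v,z).round(4))
# handle by colour
hsv=cv2.cvtColor(T["img"],cv2.COLOR_BGR2HSV)
m=((hsv[...,0]<8)|(hsv[...,0]>174))&(hsv[...,1]>180); m[:,:203]=0;m[:,236:]=0;m[:185]=0;m[213:]=0
s=P[m];print(len(s));s=s[s[:,2]>.03];mu=s.mean(0);d=np.linalg.svd(s-mu)[2][0];q=(s-mu)@d
print("handle",mu.round(4),d.round(3),np.percentile(q,[2,98]).round(4),len(s), np.median(s[:,2]))
def circ(p):
    A=np.c_[2*p,np.ones(len(p))];x=np.linalg.lstsq(A,(p**2).sum(1),rcond=None)[0];return x[:2],np.sqrt(x[2]+x[:2]@x[:2])
# knob, boss tops
for n,b,z0,z1 in(("boss",(410,432,208,235),.088,.105),("knob",(415,432,238,256),.085,.105)):
    r=P[b[2]:b[3],b[0]:b[1]].reshape(-1,3);r=r[(r[:,2]>z0)&(r[:,2]<z1)];print(n,len(r),r.mean(0).round(4),np.ptp(r,0).round(3))
o=env.observe();print(Ro.from_quat(np.roll(o["eef_rot"],-1)).as_matrix().round(3))
E
```

```text
hback [0.5717 0.3312 0.03  ]
hfront [0.5282 0.2627 0.03  ]
noseL [0.5032 0.1744 0.012 ]
noseR [0.4563 0.207  0.012 ]
backL [0.5445 0.2388 0.037 ]
backR [0.4966 0.2676 0.037 ]
hopper [ 0.5412 -0.0165  0.116 ]
hub [ 0.5281 -0.1261  0.128 ]
key [ 0.5163 -0.1271  0.128 ]
boss [ 0.4778 -0.3414  0.096 ]
knob [ 0.3918 -0.3437  0.095 ]
jar [0.5909 0.4121 0.075 ]
oil [0.6764 0.3289 0.09  ]
tape [ 0.6117 -0.4386  0.05  ]
95
handle [0.5488 0.2949 0.052 ] [-0.092 -0.216  0.972] [-0.0275 -0.0046] 91 0.03639140337365785
boss 64 [ 0.4787 -0.3404  0.0968] [0.022 0.025 0.012]
knob 26 [ 0.3938 -0.3441  0.0936] [0.015 0.016 0.016]
[[-0.964  0.267 -0.001]
 [ 0.267  0.964 -0.002]
 [ 0.    -0.002 -1.   ]]
```

```bash
cat >> h.py <<'E'
def R_of(o): return Ro.from_quat(np.roll(o["eef_rot"],-1))
def go(p,yaw,tilt=0):
    """tool row to reach TCP p, tool x at yaw (deg), turned by tilt about tool y (deg)"""
    o=env.observe(); R=R_of(o); y=np.radians(yaw)
    D=Ro.from_matrix(np.array([[np.cos(y),np.sin(y),0],[np.sin(y),-np.cos(y),0],[0,0,-1]]))*Ro.from_euler('y',tilt,degrees=True)
    print("shift",R.inv().apply(np.array(p)-o["position"]).round(4),"turn",(R.inv()*D).as_rotvec().round(3))
def st():
    o=env.observe(); R=R_of(o).as_matrix()
    print("t",o["clock"],"p",np.round(o["position"],4),"xyaw",np.degrees(np.arctan2(R[1,0],R[0,0])).round(1),"zdir",R[:,2].round(3),"F",np.round(o["force"],1),"w",round(o["gripper_width"],3),"gf",round(o["grasp_force"],1),"q",np.round(o["joints"],2))
E
python3 -c "
from h import *
go([.544,.289,.1],57.2)"
```

```text
shift [-0.447  -0.2002  0.1218] turn [-1.000e-03  1.000e-03  1.872e+00]
```

```bash
python3 -m creep '[[1,-0.447,-0.2,0.06,0,0,1.87],[1,-0.447,-0.2,0.06,0,0,1.87],[1,-0.447,-0.2,0.06,0,0,1.87],[1,-0.447,-0.2,0.06,0,0,1.87],[1,-0.447,-0.2,0.06,0,0,1.87],[1,-0.447,-0.2,0.06,0,0,1.87],[1,-0.447,-0.2,0.06,0,0,1.87],[1,-0.447,-0.2,0.06,0,0,1.87],[1,-0.447,-0.2,0.06,0,0,1.87],[1,-0.447,-0.2,0.06,0,0,1.87],[1,-0.447,-0.2,0.06,0,0,1.87],[1,-0.447,-0.2,0.06,0,0,1.87]]'; python3 - <<'E'
from h import *
st(); go([.544,.289,.05],57.2)
E
```

```text
clock: 1.3
position: [0.5451, 0.2881, 0.1613]
eef_rot: [-0.0, 0.862, 0.506, -0.001]
force: [-0.1, 0.1, -0.2]
gripper_width: 0.996
grasp_force: 0.0
t 1.3 p [0.5451 0.2881 0.1613] xyaw 60.8 zdir [-0.002 -0.001 -1.   ] F [-0.1  0.1 -0.2] w 0.996 gf 0.0 q [0.36 0.25 1.61 0.   1.28 0.87]
shift [ 0.0004 -0.0012  0.1113] turn [-0.001  0.001  0.063]
```

```bash
python3 -m creep '[[1,0,-0.001,0.05,0,0,0.063],[1,0,-0.001,0.1,0,0,0.063],[1,0,-0.001,0.13,0,0,0.063],[1,0,-0.001,0.145,0,0,0.063],[1,0,-0.001,0.154,0,0,0.063],[1,0,-0.001,0.154,0,0,0.063],[1,0,-0.001,0.154,0,0,0.063]]'; python3 - <<'E'
from h import *
st()
c=env.capture("scene"); cv2.imwrite("pics/s1.png",tile(c,195,165,100,75,8))
E
```

```text
clock: 2.0
position: [0.545, 0.291, 0.0104]
eef_rot: [0.0, 0.876, 0.483, 0.001]
force: [-0.5, -0.4, 0.0]
gripper_width: 0.997
grasp_force: 0.0
t 2.0 p [0.545  0.291  0.0104] xyaw 57.7 zdir [ 0.003  0.001 -1.   ] F [-0.5 -0.4  0. ] w 0.997 gf 0.0 q [0.36 0.43 1.69 0.   1.02 0.93]
```

View pics/s1.png

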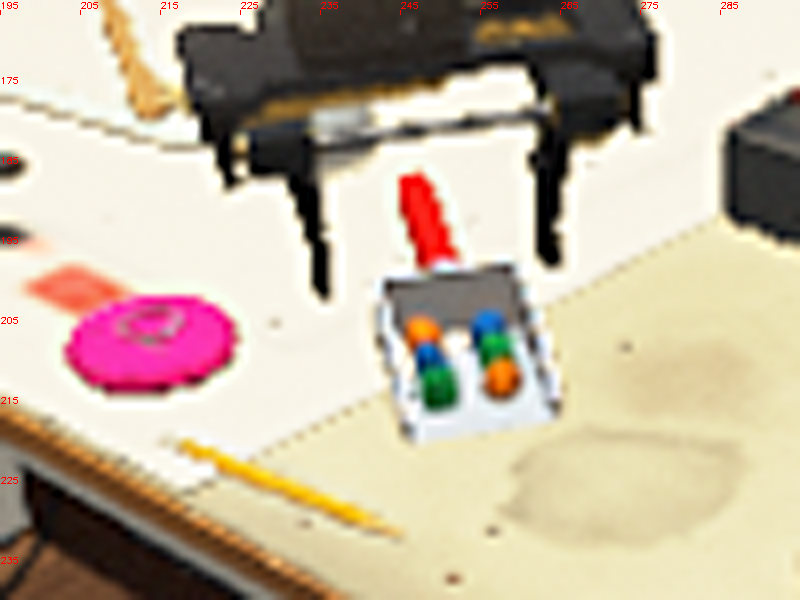

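The fingers (235,200 and 263,197) straddle the red handle (247,190), and the chunks lie in the pan. I'm closing now and then lifting.

```bash
python3 -m creep '[[1,0,0,0.003,0,0,0],[-1,0,0,0.003,0,0,0],[-1,0,0,0.003,0,0,0],[-1,0,0,0.003,0,0,0],[-1,0,0,0.003,0,0,0],[-1,0,0,0.003,0,0,0],[-1,0,0,0.003,0,0,0],[-1,0,0,0.003,0,0,0],[-1,0,0,0.003,0,0,0],[-1,0,0,0.003,0,0,0]]' 45; python3 -m creep '[[-1,0,0,-0.005,0,0,0],[-1,0,0,-0.02,0,0,0],[-1,0,0,-0.05,0,0,0],[-1,0,0,-0.09,0,0,0],[-1,0,0,-0.13,0,0,0],[-1,0,0,-0.17,0,0,0],[-1,0,0,-0.2,0,0,0],[-1,0,0,-0.22,0,0,0],[-1,0,0,-0.223,0,0,0],[-1,0,0,-0.223,0,0,0]]'; python3 - <<'E'
from h import *
st()
c=env.capture("scene"); cv2.imwrite("pics/s2.png",tile(c,195,85,130,95,6))
E
```

```text
clock: 3.05
position: [0.5435, 0.2904, 0.0055]
eef_rot: [0.0, 0.876, 0.483, -0.0]
force: [-0.2, -0.7, -0.6]
gripper_width: 0.268
grasp_force: 0.0
clock: 4.05
position: [0.5437, 0.2905, 0.2295]
eef_rot: [0.0, 0.876, 0.483, 0.001]
force: [-0.4, 0.1, -2.5]
gripper_width: 0.2
grasp_force: 45.0
t 4.05 p [0.5437 0.2905 0.2295] xyaw 57.7 zdir [ 0.002  0.001 -1.   ] F [-0.4  0.1 -2.5] w 0.2 gf 45.0 q [0.36 0.19 1.54 0.   1.4  0.93]
```

View pics/s2.png

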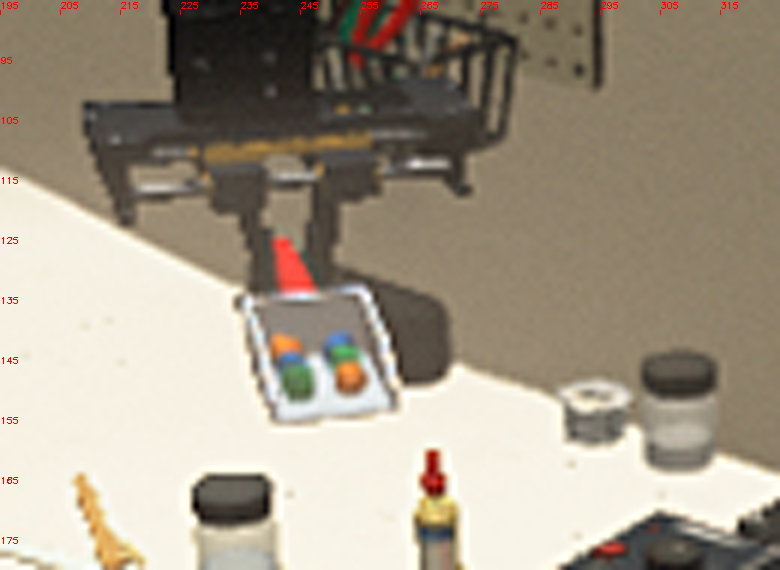

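```bash
python3 - <<'E'
from h import *
for f in("top0","scene0"):
    P=cloud(dict(np.load(f+".npz"))).reshape(-1,3)
    for x0 in(.6,.65,.7,.75,.8,.85):
        r=[]
        for y0 in np.arange(-.2,.31,.05):
            s=P[(P[:,0]>=x0)&(P[:,0]<x0+.05)&(P[:,1]>=y0)&(P[:,1]<y0+.05)]
            r.append(round(float(np.percentile(s[:,2],98)),2) if len(s)>3 else None)
        print(f,x0,r)
go([.678,-.0165,.20],0)
E
```

```text
top0 0.6 [0.08, 0.01, 0.01, 0.11, 0.01, 0.01, 0.01, 0.01, 0.01, 0.01, 0.01]
top0 0.65 [0.18, 0.01, 0.01, 0.01, 0.02, 0.01, 0.05, 0.06, 0.06, 0.01, 0.66]
top0 0.7 [0.19, 0.01, 0.01, 0.01, 0.01, 0.01, 0.05, 0.47, 0.55, 0.6, 0.65]
top0 0.75 [0.19, 0.19, 0.19, 0.19, 0.19, 0.38, 0.43, 0.5, 0.54, 0.53, 0.01]
top0 0.8 [0.18, 0.19, 0.2, 0.21, 0.33, 0.36, 0.39, 0.04, 0.03, 0.01, 0.01]
top0 0.85 [0.15, 0.19, 0.2, 0.22, 0.22, 0.22, 0.04, 0.08, 0.04, 0.01, 0.05]
scene0 0.6 [0.08, 0.0, -0.49, 0.11, -0.56, 0.0, 0.0, 0.0, 0.0, 0.01, 0.01]
scene0 0.65 [0.18, 0.0, 0.0, -0.26, 0.01, -0.56, 0.05, 0.06, 0.05, 0.01, 0.09]
scene0 0.7 [0.19, 0.0, 0.0, 0.01, 0.01, 0.0, 0.05, 0.48, 0.54, 0.6, 0.61]
scene0 0.75 [0.19, 0.19, 0.19, 0.19, 0.19, 0.38, 0.43, 0.49, 0.52, None, 0.01]
scene0 0.8 [None, 0.19, 0.2, 0.21, 0.33, 0.35, 0.25, 0.03, 0.03, None, 0.01]
scene0 0.85 [None, 0.19, 0.2, 0.21, 0.21, 0.21, 0.2, 0.13, 0.03, 0.01, 0.07]
shift [-0.1873  0.2779  0.0279] turn [-0.000e+00  1.000e-03  1.008e+00]
```

```bash
python3 - <<'E'
from h import *
go([.660,.052,.16],30)
E
```

```text
shift [-0.139   0.2261  0.0679] turn [-0.     0.001  0.484]
```

```bash
python3 -m creep '[[-1,-0.006,0.01,0,0,0,0.02],[-1,-0.02,0.033,0,0,0,0.07],[-1,-0.039,0.063,0,0,0,0.14],[-1,-0.059,0.095,0.01,0,0,0.21],[-1,-0.078,0.127,0.02,0,0,0.28],[-1,-0.097,0.158,0.03,0,0,0.34],[-1,-0.115,0.187,0.04,0,0,0.4],[-1,-0.129,0.21,0.05,0,0,0.45],[-1,-0.137,0.222,0.06,0,0,0.48],[-1,-0.139,0.226,0.068,0,0,0.484],[-1,-0.139,0.226,0.068,0,0,0.484],[-1,-0.139,0.226,0.068,0,0,0.484]]'; python3 - <<'E'
from h import *
st()
go([.660,.052,.138],30)
c=env.capture("top");np.savez("top1.npz",**c);d=env.capture("scene")
cv2.imwrite("pics/p1.png",np.hstack([tile(c,270,160),tile(d,285,150)]))
E
```

```text
clock: 5.3
position: [0.6598, 0.0534, 0.1601]
eef_rot: [-0.0, 0.966, 0.26, -0.001]
force: [-0.9, 0.2, -0.6]
gripper_width: 0.203
grasp_force: 45.0
t 5.3 p [0.6598 0.0534 0.1601] xyaw 30.1 zdir [-0.001  0.001 -1.   ] F [-0.9  0.2 -0.6] w 0.203 gf 45.0 q [-0.04  0.35  1.48  0.    1.31  1.01]
shift [-0.0005  0.0013  0.0221] turn [-0.001  0.001  0.002]
```

View pics/p1.png

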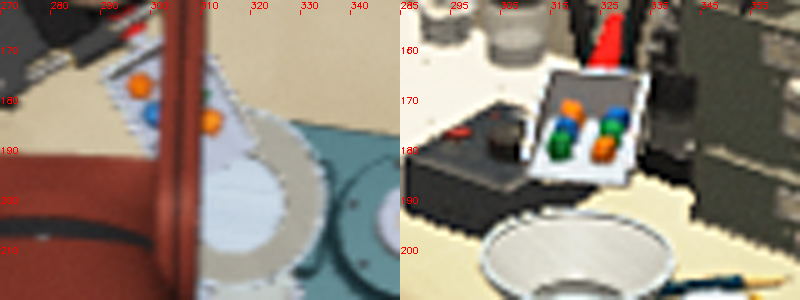

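```bash
python3 -m creep '[[-1,0,0,0.008,0,0,0],[-1,0,0,0.018,0,0,0],[-1,0,0,0.021,0,0,0],[-1,-0.001,0,0.009,0,0.1,0],[-1,-0.003,0,-0.003,0,0.2,0],[-1,-0.0065,0,-0.014,0,0.3,0],[-1,-0.011,0,-0.025,0,0.4,0],[-1,-0.0166,0,-0.036,0,0.5,0],[-1,-0.0232,0,-0.046,0,0.6,0],[-1,-0.031,0,-0.055,0,0.7,0],[-1,-0.039,0,-0.064,0,0.8,0],[-1,-0.039,0,-0.064,0,0.8,0]]'; python3 - <<'E'
from h import *
st()
E
```

```text
clock: 6.6
position: [0.6242, 0.0321, 0.2222]
eef_rot: [-0.101, 0.89, 0.237, 0.375]
force: [-0.2, 0.6, -1.6]
gripper_width: 0.198
grasp_force: 45.0
t 6.6 p [0.6242 0.0321 0.2222] xyaw 29.7 zdir [ 0.62   0.359 -0.698] F [-0.2  0.6 -1.6] w 0.198 gf 45.0 q [-0.4  -0.18  2.14  0.87  0.85  0.16]
```

```bash
python3 -m creep '[[-1,-0.001,0,-0.012,0,0.1,0],[-1,-0.0032,0,-0.0237,0,0.2,0],[-1,-0.0065,0,-0.0353,0,0.3,0],[-1,-0.0087,0,-0.041,0,0.35,0],[-1,-0.0087,0,-0.041,0,0.35,0],[-1,-0.0087,0,-0.041,0,0.35,0],[-1,-0.0087,0,-0.041,0,0.35,0],[-1,-0.0087,0,-0.041,0,0.35,0]]'; python3 - <<'E'
from h import *
st()
d=env.capture("scene");c=env.capture("top")
cv2.imwrite("pics/p2.png",np.hstack([tile(c,270,160,80,70),tile(d,285,150,80,70)]))
E
```

```text
clock: 7.4
position: [0.5966, 0.0154, 0.2476]
eef_rot: [-0.141, 0.81, 0.218, 0.525]
force: [-0.7, 0.1, -1.4]
gripper_width: 0.201
grasp_force: 45.0
t 7.4 p [0.5966 0.0154 0.2476] xyaw 30.2 zdir [ 0.79   0.457 -0.409] F [-0.7  0.1 -1.4] w 0.201 gf 45.0 q [-0.63 -0.24  2.35  1.37  1.02 -0.39]
```

View pics/p2.png

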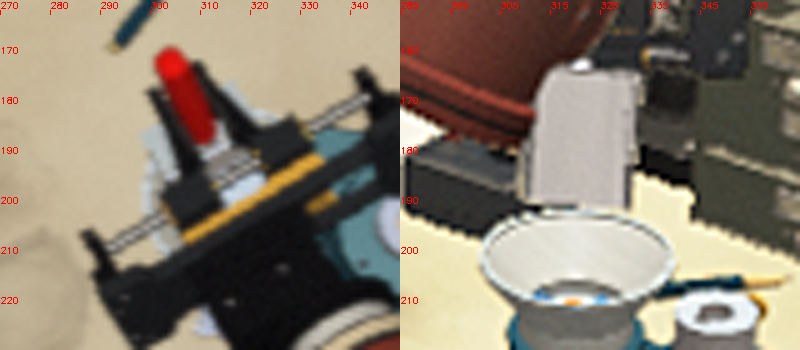

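```bash
python3 -m creep '[[-1,0.018,0,-0.008,0,0,0],[-1,0.017,0,0.010,0,-0.15,0],[-1,0.014,0,0.028,0,-0.3,0],[-1,0.008,0,0.045,0,-0.45,0],[-1,0,0,0.06,0,-0.6,0],[-1,-0.011,0,0.075,0,-0.75,0],[-1,-0.024,0,0.087,0,-0.9,0],[-1,-0.039,0,0.098,0,-1.05,0],[-1,-0.049,0,0.104,0,-1.149,0],[-1,-0.049,0,0.104,0,-1.149,0],[-1,-0.049,0,0.104,0,-1.149,0],[-1,-0.049,0,0.104,0,-1.149,0]]'; python3 - <<'E'
from h import *
st()
go([.544,.289,.16],57.5)
d=env.capture("scene");c=env.capture("top")
cv2.imwrite("pics/p3.png",np.hstack([tile(c,280,160,80,70),tile(d,285,150,80,70)]))
E
```

```text
clock: 8.7
position: [0.6608, 0.0522, 0.1607]
eef_rot: [-0.0, 0.966, 0.259, 0.002]
force: [0.2, -0.4, -1.4]
gripper_width: 0.203
grasp_force: 45.0
t 8.7 p [0.6608 0.0522 0.1607] xyaw 30.0 zdir [ 0.004  0.001 -1.   ] F [ 0.2 -0.4 -1.4] w 0.203 gf 45.0 q [-0.04  0.35  1.48  0.    1.3   1.01]
shift [ 0.0172 -0.2635  0.0007] turn [ 0.001 -0.004 -0.48 ]
```

View pics/p3.png

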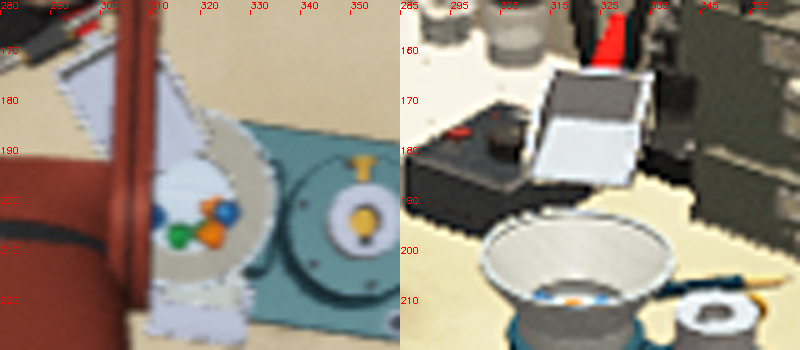

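```bash
python3 -m creep '[[-1,0.002,-0.03,0,0,0,-0.06],[-1,0.004,-0.07,0,0,0,-0.13],[-1,0.007,-0.11,0,0,0,-0.2],[-1,0.01,-0.15,0,0,0,-0.27],[-1,0.013,-0.19,0,0,0,-0.34],[-1,0.015,-0.225,0,0,0,-0.41],[-1,0.017,-0.25,0,0,0,-0.46],[-1,0.017,-0.2635,0.0,0,-0.004,-0.48],[-1,0.017,-0.2635,0.04,0,-0.004,-0.48],[-1,0.017,-0.2635,0.08,0,-0.004,-0.48],[-1,0.017,-0.2635,0.115,0,-0.004,-0.48],[-1,0.017,-0.2635,0.13,0,-0.004,-0.48]]'; python3 -c "
from h import *
st();go([.544,.289,.006],57.5)"
```

```text
clock: 10.0
position: [0.5418, 0.2873, 0.0267]
eef_rot: [0.0, 0.877, 0.48, -0.004]
force: [-0.2, -0.1, -1.2]
gripper_width: 0.197
grasp_force: 45.0
t 10.0 p [0.5418 0.2873 0.0267] xyaw 57.4 zdir [-0.006 -0.004 -1.   ] F [-0.2 -0.1 -1.2] w 0.197 gf 45.0 q [ 0.36  0.41  1.69 -0.    1.05  0.93]
shift [0.0027 0.001  0.0207] turn [-0.003  0.007 -0.002]
```

```bash
python3 -m creep '[[-1,0,0,0.008,0,0.005,0],[-1,0,0,0.014,0,0.005,0],[-1,0,0,0.018,0,0.005,0],[-1,0,0,0.0195,0,0.005,0],[-1,0,0,0.0205,0,0.005,0],[-1,0,0,0.0205,0,0.005,0]]'; python3 -c "
from h import *
st()"
```

```text
clock: 10.6
position: [0.5443, 0.2894, 0.0099]
eef_rot: [-0.001, 0.877, 0.481, 0.001]
force: [0.2, -0.6, -0.4]
gripper_width: 0.202
grasp_force: 45.0
t 10.6 p [0.5443 0.2894 0.0099] xyaw 57.5 zdir [ 0.002  0.002 -1.   ] F [ 0.2 -0.6 -0.4] w 0.202 gf 45.0 q [0.36 0.43 1.69 0.   1.01 0.93]
```

```bash
python3 -m creep '[[-1,0,0,0.001,0,0,0],[-1,0,0,0.001,0,0,0]]' | grep -E "pos|force"; python3 -m creep '[[-1,0,0,0.001,0,0,0],[-1,0,0,0.001,0,0,0]]'| grep -E "pos|force"
```

```text
position: [0.5439, 0.2893, 0.0083]
force: [-1.1, -0.1, -1.9]
grasp_force: 45.0
position: [0.544, 0.2893, 0.0076]
force: [-0.3, 0.2, 1.6]
grasp_force: 45.0
```

```bash
python3 -m creep '[[-1,0,0,0.001,0,0,0],[-1,0,0,0.001,0,0,0]]'| grep -E "pos|force"
```

```text
position: [0.5442, 0.2895, 0.0072]
force: [-3.0, -0.3, 7.5]
grasp_force: 45.0
```

Contact at last (force +7.5 N), so I'm releasing and rising.

```bash
python3 -m creep '[[-0.4,0,0,-0.0005,0,0,0],[-0.2,0,0,-0.0005,0,0,0],[0,0,0,-0.0005,0,0,0],[0.3,0,0,-0.0005,0,0,0],[0.6,0,0,-0.0005,0,0,0],[0.6,0,0,-0.0005,0,0,0],[0.6,0,0,-0.01,0,0,0],[0.6,0,0,-0.04,0,0,0],[0.6,0,0,-0.08,0,0,0],[0.6,0,0,-0.13,0,0,0],[0.6,0,0,-0.18,0,0,0],[0.6,0,0,-0.2,0,0,0]]'; python3 - <<'E'
from h import *
st()
go([.478,-.341,.21],2)
E
```

```text
clock: 12.4
position: [0.5463, 0.2899, 0.2138]
eef_rot: [-0.0, 0.877, 0.481, 0.006]
force: [1.3, -0.2, 0.5]
gripper_width: 0.802
grasp_force: 0.0
t 12.4 p [0.5463 0.2899 0.2138] xyaw 57.5 zdir [ 0.01   0.006 -1.   ] F [ 1.3 -0.2  0.5] w 0.802 gf 0.0 q [0.36 0.2  1.56 0.   1.36 0.93]
shift [-5.689e-01  2.811e-01 -4.000e-04] turn [ 0.    -0.012  0.969]
```

```bash
python3 -m creep '[[0.6,-0.02,0.01,0,0,0,0.04],[0.6,-0.06,0.03,0,0,0,0.11],[0.6,-0.105,0.052,0,0,0,0.19],[0.6,-0.15,0.074,0,0,0,0.27],[0.6,-0.195,0.096,0,0,0,0.35],[0.6,-0.24,0.119,0,0,0,0.43],[0.6,-0.285,0.141,0,0,0,0.51],[0.6,-0.33,0.163,0,-0.01,0,0.59],[0.6,-0.375,0.185,0,-0.01,0,0.66],[0.6,-0.42,0.208,0,0,0,0.74],[0.6,-0.465,0.23,0,0,0,0.82],[0.6,-0.5,0.247,0,0,0,0.89]]'; python3 - <<'E'
from h import *
st()
go([.478,-.341,.15],2)
c=env.capture("top");np.savez("top2.npz",**c);d=env.capture("scene");np.savez("scene2.npz",**d)
cv2.imwrite("pics/p4.png",np.vstack([np.hstack([tile(c,200,185),tile(c,295,175)]),np.hstack([tile(d,235,180),tile(d,330,190,40,30,10)])]))
E
```

```text
clock: 13.6
position: [0.4829, -0.2685, 0.2061]
eef_rot: [-0.0, 0.999, 0.055, 0.001]
force: [0.7, 0.7, 0.2]
gripper_width: 0.803
grasp_force: 0.0
t 13.6 p [ 0.4829 -0.2685  0.2061] xyaw 6.3 zdir [ 0.002  0.001 -1.   ] F [0.7 0.7 0.2] w 0.803 gf 0.0 q [-0.65  0.06  1.74  0.    1.34  0.81]
shift [-0.0129  0.0716  0.056 ] turn [-0.001 -0.002  0.074]
```

View pics/p4.png

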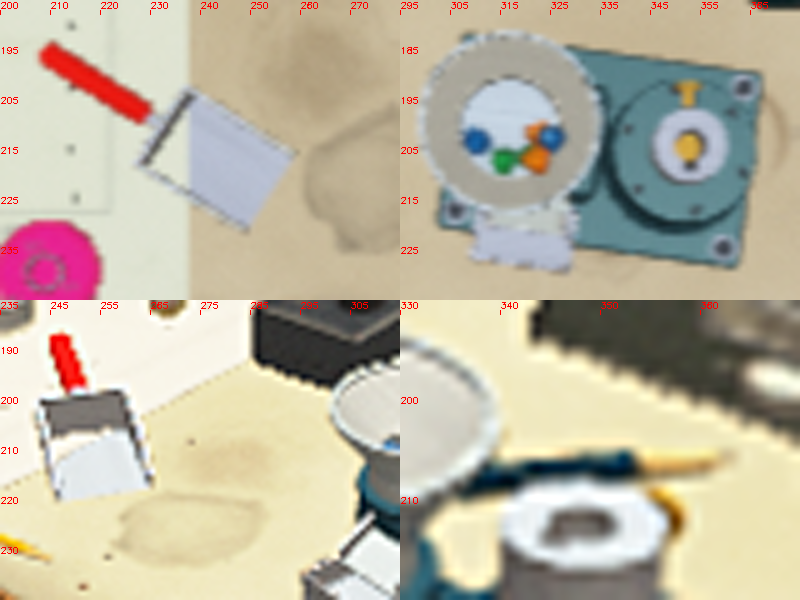

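```bash
python3 - <<'E'
from h import *
T=dict(np.load("top2.npz"));S=dict(np.load("scene2.npz"))
for n,c in(("T",T),("S",S)):
    h=cv2.cvtColor(c["img"],cv2.COLOR_BGR2HSV)
    m=((h[...,0]>50)&(h[...,0]<80)&(h[...,1]>120)&(h[...,2]>40)).astype(np.uint8)
    k,_,s,ce=cv2.connectedComponentsWithStats(m)
    print(n,[(ce[i].round(0).tolist(),int(s[i,4])) for i in range(1,k) if s[i,4]>2])
hub=at_z(S,348.3,212.3,.128);key=at_z(S,345.2,213.9,.128);print(hub,key,np.degrees(np.arctan2(*(key-hub)[1::-1])))
# hub face outline from both
for c,u,v in((T,353,204),(S,348.3,212.3)): print(at_z(c,u,v,.128).round(4))
g=cv2.resize(S["img"][205:219,338:358],None,fx=20,fy=20,interpolation=cv2.INTER_CUBIC)
k=cv2.resize(T["img"][196:213,344:362],None,fx=20,fy=20,interpolation=cv2.INTER_CUBIC)
hp=cv2.resize(T["img"][188:214,302:330],None,fx=14,fy=14,interpolation=cv2.INTER_CUBIC)
W=np.zeros((720,800,3),np.uint8);W[:280,:400]=g;W[:340,400:760]=k;W[345:345+hp.shape[0],:hp.shape[1]]=hp
cv2.imwrite("pics/k.png",cv2.resize(W,None,fx=.8,fy=.8))
E
```

```text
T [([85.0, 71.0], 27), ([91.0, 70.0], 15), ([315.0, 207.0], 15), ([114.0, 230.0], 48), ([119.0, 243.0], 47)]
S [([199.0, 31.0], 101), ([222.0, 74.0], 12), ([217.0, 76.0], 23), ([201.0, 75.0], 11), ([205.0, 76.0], 7), ([209.0, 76.0], 3), ([212.0, 76.0], 5), ([221.0, 79.0], 5), ([253.0, 87.0], 12), ([171.0, 177.0], 15), ([168.0, 183.0], 6)]
[ 0.52816693 -0.1260898   0.128     ] [ 0.51616263 -0.12463583  0.128     ] 173.09392204190524
[ 0.529  -0.1268  0.128 ]
[ 0.5282 -0.1261  0.128 ]
```

View pics/k.png

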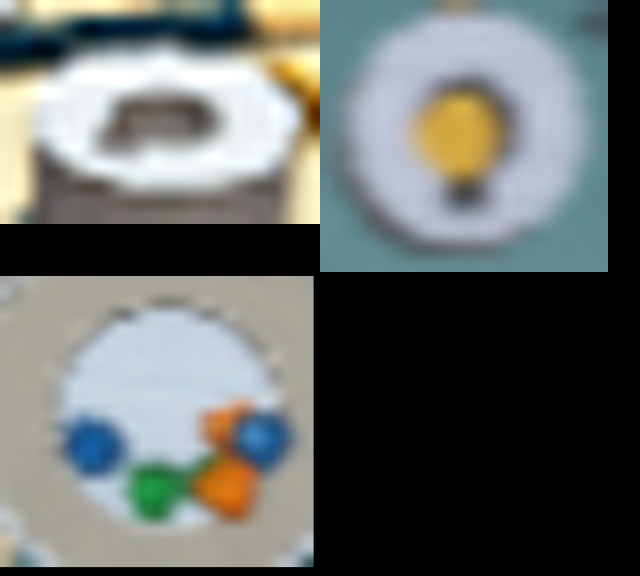

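```bash
python3 -m creep '[[0.6,-0.005,0.03,0,0,0,0.04],[0.6,-0.0125,0.06,0.0,0,0,0.074],[0.6,-0.0125,0.0716,0.03,0,0,0.074],[0.6,-0.0125,0.0716,0.056,0,0,0.074],[0.6,-0.0125,0.0716,0.056,0,0,0.074],[0.6,-0.0125,0.0716,0.056,0,0,0.074]]'; python3 - <<'E'
from h import *
st()
go([.478,-.341,.057],2)
E
```

```text
clock: 14.3
position: [0.4793, -0.3373, 0.1493]
eef_rot: [-0.001, 1.0, 0.02, 0.0]
force: [1.2, -0.5, 0.5]
gripper_width: 0.801
grasp_force: 0.0
t 14.3 p [ 0.4793 -0.3373  0.1493] xyaw 2.3 zdir [ 0.     0.003 -1.   ] F [ 1.2 -0.5  0.5] w 0.801 gf 0.0 q [-0.75  0.19  1.7   0.    1.25  0.78]
shift [-0.0014  0.0039  0.0923] turn [-0.003 -0.     0.006]
```

```bash
python3 -m creep '[[0.6,-0.001,0.003,0.03,0,0,0],[0.6,-0.001,0.003,0.06,0,0,0],[0.6,-0.001,0.003,0.08,0,0,0],[0.6,-0.001,0.003,0.092,0,0,0],[0.6,-0.001,0.003,0.092,0,0,0]]' | grep pos; python3 -m creep '[[0.6,0,0,0,0,0,0]]'|grep pos;  python3 -m creep '[[0.6,0,0,0,0,0,0]]'|grep pos; python3 -m creep '[[0.6,0,0,0,0,0,0]]'; python3 -c "
from h import *
st()"
```

```text
position: [0.4785, -0.3403, 0.0568]
position: [0.4795, -0.3415, 0.0587]
position: [0.4796, -0.3419, 0.059]
clock: 15.1
position: [0.4793, -0.3417, 0.0585]
eef_rot: [-0.0, 1.0, 0.02, 0.001]
force: [0.2, 0.1, -0.0]
gripper_width: 0.802
grasp_force: 0.0
t 15.1 p [ 0.4793 -0.3417  0.0585] xyaw 2.3 zdir [ 0.003  0.    -1.   ] F [ 0.2  0.1 -0. ] w 0.802 gf 0.0 q [-0.75  0.3   1.75  0.    1.08  0.78]
```

```bash
python3 -m creep '[[0.6,-0.001,0,0.001,0,0,0],[-1,-0.001,0,0.001,0,0,0],[-1,-0.001,0,0.001,0,0,0],[-1,-0.001,0,0.001,0,0,0],[-1,-0.001,0,0.001,0,0,0],[-1,-0.001,0,0.001,0,0,0],[-1,-0.001,0,0.001,0,0,0],[-1,-0.001,0,0.001,0,0,0],[-1,-0.001,0,0.001,0,0,0],[-1,-0.001,0,0.001,0,0,0],[-1,-0.001,0,0.001,0,0,0]]' 55;python3 -m creep '[[-1,0,0,0,0,0,0],[-1,0,0,0,0,0,0],[-1,0,0,0,0,0,0]]'; python3 -c "
from h import *
st()"
```

```text
clock: 16.2
position: [0.4775, -0.3407, 0.0559]
eef_rot: [-0.001, 1.0, 0.02, 0.0]
force: [0.0, 3.0, 1.2]
gripper_width: 0.274
grasp_force: 55.0
clock: 16.5
position: [0.4775, -0.3407, 0.0559]
eef_rot: [-0.001, 1.0, 0.02, 0.0]
force: [0.3, 3.6, 1.8]
gripper_width: 0.269
grasp_force: 55.0
t 16.5 p [ 0.4775 -0.3407  0.0559] xyaw 2.3 zdir [ 0.001  0.002 -1.   ] F [0.3 3.6 1.8] w 0.269 gf 55.0 q [-0.76  0.31  1.76  0.    1.08  0.77]
```

```bash
python3 -m creep '[[-1,0,0,-0.01,0,0,0],[-1,0,0,-0.03,0,0,0],[-1,0,0,-0.055,0,0,0],[-1,0,0,-0.08,0,0,0],[-1,0,0,-0.11,0,0,0],[-1,0,0,-0.14,0,0,0],[-1,0,0,-0.152,0,0,0],[-1,0,0,-0.152,0,0,0],[-1,0,0,-0.152,0,0,0]]'; python3 - <<'E'
from h import *
st()
c=env.capture("top");np.savez("top3.npz",**c);P=cloud(c)
o=env.observe()
s=P[180:270,395:450].reshape(-1,3);s=s[(s[:,2]>.2)&(s[:,2]<.26)&(s[:,0]<.43)]
print(len(s),s.mean(0).round(4),np.ptp(s,0).round(3))
k=s[s[:,2]>.235];print("knob",len(k),k.mean(0).round(4),np.ptp(k,0).round(3) if len(k) else '')
go([.5285,-.1266,.208],-1)
E
```

```text
clock: 17.4
position: [0.4767, -0.341, 0.2065]
eef_rot: [-0.001, 1.0, 0.02, -0.0]
force: [0.5, 0.1, -3.1]
gripper_width: 0.269
grasp_force: 55.0
t 17.4 p [ 0.4767 -0.341   0.2065] xyaw 2.3 zdir [-0.001  0.003 -1.   ] F [ 0.5  0.1 -3.1] w 0.269 gf 55.0 q [-0.76  0.14  1.65  0.    1.36  0.77]
108 [ 0.4039 -0.3438  0.2234] [0.044 0.018 0.049]
knob 34 [ 0.3925 -0.3442  0.2438] [0.014 0.017 0.014]
shift [ 0.0606 -0.2118 -0.0015] turn [-0.004  0.002  0.057]
```

```bash
python3 -m creep '[[-1,0.006,-0.02,0,0,0,0],[-1,0.015,-0.055,0,0,0,0.02],[-1,0.027,-0.095,0,0,0,0.03],[-1,0.038,-0.135,0,0,0,0.04],[-1,0.05,-0.175,0,0,0,0.057],[-1,0.057,-0.2,0,0,0,0.057],[-1,0.06,-0.2118,0,0,0,0.057],[-1,0.06,-0.2118,0,0,0,0.057],[-1,0.06,-0.2118,0.01,0,0,0.057],[-1,0.06,-0.2118,0.02,0,0,0.057],[-1,0.06,-0.2118,0.02,0,0,0.057],[-1,0.06,-0.2118,0.02,0,0,0.057]]' |grep pos;  python3 -m creep '[[-1,0,0,0,0,0,0]]'|grep pos; python3 -m creep '[[-1,0,0,0,0,0,0]]'|grep pos; python3 - <<'E'
from h import *
st()
c=env.capture("top");P=cloud(c)
s=P[180:260,320:400].reshape(-1,3);s=s[(s[:,2]>.16)&(s[:,2]<.25)&(s[:,0]<.475)&(s[:,0]>.42)]
k=s[s[:,2]>.213];print("knob",len(k),k.mean(0).round(4))
go([.528,-.1266,.187],-1)
E
```

```text
position: [0.5281, -0.128, 0.1873]
position: [0.5289, -0.1279, 0.1885]
position: [0.5291, -0.1277, 0.1888]
t 18.85 p [ 0.5291 -0.1277  0.1888] xyaw -1.0 zdir [ 0.001  0.002 -1.   ] F [ 0.   0.2 -3. ] w 0.267 gf 55.0 q [-0.38  0.05  1.78  0.    1.31  1.2 ]
knob 32 [ 0.4443 -0.1265  0.226 ]
shift [-0.0011 -0.0009  0.0018] turn [-0.002 -0.001 -0.   ]
```

```bash
python3 -m creep '[[-1,-0.0013,-0.001,0.004,0,0,0],[-1,-0.0013,-0.001,0.008,0,0,0],[-1,-0.0013,-0.001,0.012,0,0,0],[-1,-0.0013,-0.001,0.012,0,0,0]]' |grep -E "pos|^force";  python3 -m creep '[[-1,0,0,0.002,0,0,0],[-1,0,0,0.004,0,0,0],[-1,0,0,0.004,0,0,0]]' |grep -E "pos|^force";python3 -m creep '[[-1,0,0,0.001,0,0,0],[-1,0,0,0.002,0,0,0],[-1,0,0,0.002,0,0,0]]' |grep -E "pos|^force"
```

```text
position: [0.527, -0.1259, 0.1753]
force: [0.1, 0.9, -3.7]
position: [0.5274, -0.1261, 0.172]
force: [-0.8, -0.3, -3.4]
position: [0.5275, -0.1262, 0.1702]
force: [-0.2, -0.2, -3.8]
```

```bash
for i in 1 2 3; do :; done; python3 -m creep '[[-1,0,0,0.001,0,0,0],[-1,0,0,0.002,0,0,0],[-1,0,0,0.002,0,0,0]]' |grep -E "pos|^force";python3 -m creep '[[-1,0,0,0.001,0,0,0],[-1,0,0,0.002,0,0,0],[-1,0,0,0.002,0,0,0]]' |grep -E "pos|^force"
```

```text
position: [0.5279, -0.126, 0.1684]
force: [1.5, 0.6, -2.2]
position: [0.5279, -0.1258, 0.1664]
force: [2.1, 3.0, -2.8]
```

```bash
python3 -m creep '[[-1,0.0004,-0.0006,0,0,0,0],[-1,0.0004,-0.0006,0.001,0,0,0],[-1,0.0004,-0.0006,0.002,0,0,0],[-1,0.0004,-0.0006,0.002,0,0,0]]' |grep -E "pos|^force";python3 -m creep '[[-1,0,0,0.001,0,0,0],[-1,0,0,0.002,0,0,0],[-1,0,0,0.002,0,0,0]]' |grep -E "pos|^force"
```

```text
position: [0.5279, -0.1256, 0.1641]
force: [0.8, 1.8, -3.6]
position: [0.5279, -0.1256, 0.1621]
force: [1.6, 0.8, -3.2]
```

```bash
python3 -m creep '[[-1,0.0002,-0.0002,0.002,0,0,0],[-1,0.0002,-0.0002,0.004,0,0,0],[-1,0.0002,-0.0002,0.006,0,0,0],[-1,0.0002,-0.0002,0.006,0,0,0]]';python3 -c "
from h import *
print(env.observe()['torque'])"; python3 -m creep '[[-1,0,0,0.002,0,0,0],[-1,0,0,0.004,0,0,0],[-1,0,0,0.005,0,0,0],[-1,0,0,0.005,0,0,0]]' |grep -E "pos|^force"; python3 -c "
from h import *
print(env.observe()['torque'])"
```

```text
clock: 21.6
position: [0.5278, -0.1253, 0.1557]
eef_rot: [-0.001, 1.0, -0.009, -0.0]
force: [-0.4, 0.1, -2.8]
gripper_width: 0.273
grasp_force: 55.0
[-0.0386858   0.15574127 -0.031797  ]
position: [0.528, -0.1253, 0.151]
force: [0.7, 0.2, -3.7]
[-0.02537483  0.19341857 -0.02516369]
```

Key is in the keyway and runs freely. I'm now pressing against the spring.

```bash
python3 -m creep '[[-1,0,0,0.002,0,0,0],[-1,0,0,0.004,0,0,0],[-1,0,0,0.004,0,0,0]]'|grep -E "pos|^force"; python3 -m creep '[[-1,0,0,0.002,0,0,0],[-1,0,0,0.004,0,0,0],[-1,0,0,0.004,0,0,0]]' |grep -E "pos|^force"; python3 -m creep '[[-1,0,0,0.001,0,0,0],[-1,0,0,0.002,0,0,0],[-1,0,0,0.002,0,0,0]]' |grep -E "pos|^force"
```

```text
position: [0.5284, -0.1254, 0.1477]
force: [-2.6, 0.3, 2.7]
position: [0.5283, -0.1254, 0.1435]
force: [-2.1, 0.7, 4.9]
position: [0.5284, -0.1254, 0.1418]
force: [-2.5, 1.0, 5.5]
```

```bash
python3 -m creep '[[-1,0,0,0.001,0,0,0],[-1,0,0,0.002,0,0,0],[-1,0,0,0.002,0,0,0]]'|grep -E "pos|^force"; python3 -m creep '[[-1,0,0,0.001,0,0,0],[-1,0,0,0.0015,0,0,0],[-1,0,0,0.0015,0,0,0]]' |grep -E "pos|^force"; python3 -m creep '[[-1,0,0,0.001,0,0,0],[-1,0,0,0.001,0,0,0]]' |grep -E "pos|^force"
```

```text
position: [0.5284, -0.1254, 0.1399]
force: [-3.9, 1.1, 8.0]
position: [0.5285, -0.1254, 0.1388]
force: [-4.7, 1.7, 8.5]
position: [0.5285, -0.1254, 0.1388]
force: [-7.6, 2.3, 14.7]
```

```bash
python3 -m creep '[[-1,0,0,0.001,0,0,0],[-1,0,0,0.001,0,0,0]]' |grep -E "pos|^force"
```

```text
position: [0.5285, -0.1254, 0.1387]
force: [-10.7, 4.0, 20.4]
```

```bash
python3 -m creep '[[-1,-0.0008,-0.0003,0.0003,0,0,0],[-1,-0.0008,-0.0003,0.0003,0,0,0],[-1,-0.0008,-0.0003,0.0003,0,0,0],[-1,-0.0008,-0.0003,0.0003,0,0,0],[-1,-0.0008,-0.0003,0.0003,0,0,0],[-1,-0.0008,-0.0003,0.0003,0,0,0]]'; python3 - <<'E'
from h import *
st()
c=env.capture("top");T=dict(np.load("top0.npz"))
P=cloud(c);s=P[180:260,320:400].reshape(-1,3);s=s[(s[:,2]>.13)&(s[:,2]<.19)&(s[:,0]<.475)&(s[:,0]>.42)]
k=s[s[:,2]>.168];print("knob",len(k),k.mean(0).round(4))
d=np.abs(c["img"].astype(int)-T["img"]).max(2)
for n,u,v in(("jar",180,188),("oil",205,160),("tape",448,179)): print(n,np.percentile(d[v-10:v+10,u-10:u+10],95))
E
```

```text
clock: 24.5
position: [0.5285, -0.1254, 0.1388]
eef_rot: [-0.0, 1.0, -0.009, 0.002]
force: [-8.3, 2.0, 19.5]
gripper_width: 0.274
grasp_force: 55.0
t 24.5 p [ 0.5285 -0.1254  0.1388] xyaw -1.0 zdir [ 0.003  0.001 -1.   ] F [-8.3  2.  19.5] w 0.274 gf 55.0 q [-0.38  0.1   1.83  0.    1.21  1.21]
knob 26 [ 0.444  -0.1252  0.1769]
jar 7.0
oil 9.0
tape 8.0
```

```bash
python3 -c "
from station import env
print(env.close_job())"
```

```text
the job is handed in; nothing more can be done
None
```

I handed the job in at about 24.5 s: the glass is in the hopper (five chunks clearly seen, the sixth, a green one, only as a hint under an amber one), the scoop is back flat and empty, and the gripper is still pressing the crank fully home in the hub with about 20 N. The jar, oil bottle and tape measure haven't moved.

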